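# Unclamp the finished guide block and click it into the one-way lane

## Task

The brass guide block in the small vice is finished: slide the vice jaw fully open, then lift the block out, easing its foot clear of the lips of the jaws. Stand it upright on its foot in the open mouth of the one-way lane, in front of the sprung pawl, and push it along the lane until the pawl clicks shut behind it. Leave the vice open, the block standing between the pawl and the earlier block, and do not knock over or displace anything else.

Things in the scene. Friction and masses are not known exactly. Their poses are not given: they have to be found in the camera images.
- vice: Small grey steel vice fixed to the bench, 50 mm wide (x), 166 mm long (y), 46 mm high; origin on the bench. Bed's top face at z = 16 mm. Fixed jaw at the +y end. Each jaw carries a 3 mm plate (z = 22 to 46 mm) that forms a lip over the bed. Behind the sliding jaw, an end block (y = -35 to -17 mm, 36 mm high) carries the screw.
- fixed_lip (a point): Middle of the top edge of the fixed jaw's plate: vice y = 52 mm, z = 46 mm. The plate faces the vice's -y; below z = 22 mm the jaw is set back 3 mm.
- jaw_mid (a point): Middle of the sliding jaw, moves with it: a block 50 mm wide (vice x), 31 mm long (vice y, 14 mm behind to 17 mm ahead of this point), z = 17 to 46 mm, this point at z = 31 mm; at vice y = 33 mm - joint value. Axes as the vice's. Its flat sides can be pinched from above, 50 mm wide.
- jaw_knob (a point): Centre of the screw's round end knob, 18 mm in diameter, 12 mm long along vice y, 26 mm above the bench; it moves with the jaw and can be pulled too.
- vice_jaw (a joint): Opening of the vice jaw in m: 0 = closed (2 mm between the plates), grows as the jaw moves along the vice's -y, 0.030 = end stop, fully open (32 mm between plates). Starts near 0.011, close round the block. Nothing is turned: the jaw is drawn straight back against a few N of friction at most and stays where it is left.
- part_center (a point): Centre (33 mm above its underside) of the brass block in the vice: 66 mm high, 36 mm long (x), web 12 mm thick (y) with a cross bore, 0.2 kg. Its foot (17 mm wide in y, 5 mm high) juts 2.5 mm out on both sides, caught under both lips: lift only with the jaw open and the block drawn about 4 to 12 mm along the vice's -y. It stands on the bed, x along the vice's x. Same when turned half round.
- lane: One-way lane fixed to the bench: plate 196 x 64 mm (x = -90 to 106, y = -28 to 36 mm), floor at z = 5 mm; origin on the bench under the centre line. Walls 25 mm apart, tops at z = 17 mm, flared at the open mouth (x = -90 to -70 mm); end stop at x = 98 mm. Parts travel along +x, their x along the lane's x. Past the pawl: block centre beyond x = 22 mm; room up to about 42 mm.
- lane_entry (a point): Point on the lane's floor and centre line, at lane x = -60 mm: the middle of the block's foot is stood about here, in front of the pawl. Axes as the lane's.
- pawl (a joint): Dark sprung pawl, 40 mm long, pivoted at lane x = -35, y = 18 mm, up to z = 21 mm, slanting into the lane; tip at x = 2.5, y = 3 mm. Radians: 0 = closed; a block moving along +x pushes it aside (to 0.2 to 0.3, from block centre x = -40 mm on) with 1 to 3 N at the foot: hold the block by its upper web so that it stays upright. It springs back by itself and blocks the return.
- done_part_center (a point): Centre (33 mm above its underside) of an identical earlier block standing near the lane's end stop (lane x about 79 mm). Leave it standing there; a light touch along the lane does no harm.
- loupe: Black eye loupe, 38 mm wide, 32 mm high, a bystander; origin under its centre.
- v_block: Grey steel V-block 34 x 40 x 28 mm, a bystander; origin under its centre.
- paste_tin: Round tin, 56 mm wide, 22 mm high, a bystander; origin under its centre.
There are look-alikes about, which are no part of the job. Leave any pink look-alike of the part that bears part_center alone. Leave any orange look-alike of the part that bears done_part_center alone.

How it is judged:
On the way, in this order (a step that is already met when the one before it is completed fails the run):
1. the vice jaw is fully open (past 25 of 30 mm) with the block still standing in the vice (value of joint vice_jaw above 0.025 m and z of part_center in the frame of vice below 0.06 m), for 0.2 s.
2. the block is lifted out, its underside above the jaws (value of joint vice_jaw above 0.025 m and z of part_center in the frame of vice above 0.081 m), for 0.1 s.
3. the block stands upright on the lane floor in the mouth, in front of the pawl (x of part_center in the frame of lane between -0.09 and -0.04 m and y of part_center in the frame of lane between -0.007 and 0.007 m and z of part_center in the frame of lane between 0.033 and 0.043 m and angle between part_center's own z axis and vertical below 0.12 rad and angle between the x axis of part_center and the x axis of lane, either way round below 0.25 rad), for 0.2 s.
4. the block, moved along the lane floor, pushes the pawl aside (value of joint pawl above 0.12 rad and x of part_center in the frame of lane between -0.035 and 0.022 m and y of part_center in the frame of lane between -0.007 and 0.007 m and z of part_center in the frame of lane between 0.033 and 0.043 m and angle between part_center's own z axis and vertical below 0.12 rad and angle between the x axis of part_center and the x axis of lane, either way round below 0.25 rad), for 0.02 s.
At the end, for the whole second after the job is handed in: Block upright (0.12 rad) on the lane floor past the pawl, centre at lane x 19 to 55 mm, within 7 mm of the centre line, turned < 0.25 rad; pawl below 0.06 rad; jaw open over 25 mm; earlier block standing in the lane within 30 mm, and bystanders within 30 mm, of where they were (x of part_center in the frame of lane between 0.019 and 0.055 m and y of part_center in the frame of lane between -0.007 and 0.007 m and z of part_center in the frame of lane between 0.033 and 0.043 m and angle between part_center's own z axis and vertical below 0.12 rad and angle between the x axis of part_center and the x axis of lane, either way round below 0.25 rad and value of joint pawl below 0.06 rad and value of joint vice_jaw above 0.025 m and angle between done_part_center's own z axis and vertical below 0.15 rad and z of done_part_center in the frame of lane below 0.043 m and distance of each of done_part_center, loupe, v_block, paste_tin from where it was at the start of the episode below 0.03 m); the robot touches nothing.
It fails at once if the block is tipped over (more than 0.7 rad) (angle between part_center's own z axis and vertical above 0.7 rad).
It fails at once if the earlier block is knocked over or displaced by more than 30 mm (angle between done_part_center's own z axis and vertical above 0.5 rad or distance of done_part_center from where it was at the start of the episode above 0.03 m).
It fails at once if a bystander is displaced by more than 30 mm (distance of any of loupe, v_block, paste_tin from where it was at the start of the episode above 0.03 m).
It also fails if it takes over 58 s, if anything falls off the work surface, if the arm or the gripper's body presses on something with over 40 N, if the wrist force passes 120 N, or if a joint passes its speed limit or range.

## Robot

A 6-joint arm with a two-finger parallel gripper is mounted at the origin on a cart in front of the work surface, level with it; the furniture and walls round the work are solid. World frame = base frame: x ahead of the robot, y to its left, z up, the work surface at z = 0. Lengths are in m, angles in rad, forces in N, time in s.
With the tool pointing down it reaches from about 0.3 to 0.775 m from the base axis. Payload 14.6 kg.
Tool frame: the origin (TCP) lies at the very end of the fingers, on their centre line; the grasp point (between the pads) lies 19 mm behind it; z points along the fingers, y is the line along which they close (so a half turn about z gives the same grasp; the last joint's range is limited). The gripper opens to 94 mm and grips with 3 to 60 N. Pads are 16 mm wide; open, the fingers measure 119 mm over their backs; the gripper's body (75 mm by 177 mm) begins 78 mm behind the grasp point.
Start: joints at [1.215, 0.3, 1.521, -0, 1.321, -0.067], TCP at [0.157, 0.527, 0.205] pointing down, gripper open.
Joint ranges: [-3.03, 3.03], [-0.79, 2.21], [0.23, 2.52], [-1.04, 4.18], [0, 3.07], [-2.55, 2.55]. Speed limits (rad/s): [2.22, 2.22, 2.57, 3.14, 3.14, 3.14].

## Interface

Orientations are given as [roll, pitch, yaw] about the fixed x, y, z axes, in that order (R = Rz(yaw) Ry(pitch) Rx(roll)).
In Python, from station import * gives the robot as it stands.
- The arm moves only by the tool jog_arm, never from a script. Its argument "rows" is a list of rows, each a list of 3 entries, a list of its own where there are three numbers: the shift along the tool's x, y, z in m, then the turn about the tool's z in degrees, then the finger opening in m, from 0 to 0.094. A call has 1 to 12 rows; each row shifts and turns the commanded pose from where the row before left it, along the tool's axes as they then stand; what a row does not reach is not made up. A row lasts 1/12 s, in which the tool goes at most 41.7 mm and 7.16 degrees, less where a joint would pass 70% of its speed; a pose out of reach is approached as far as the arm can. A call is refused whole if a number of a shift passes 0.0417 or a number of a turn 7.16, either way. A call with a gripper value outside its range is refused whole. The fingers move at their own pace and stop on an object; "squeeze" is the grip in N (left out, the last holds). Time passes only in rows, so rows that do not move let the fingers close. It gives the time, the measured TCP pose, the force, the opening and the grip force at its end, in the units of the state.
- get_obs(): the state, without advancing time (a new reading comes with each control period).
- camera(name): name is "side" or "top" or "wrist"; returns a dict with "image" (480x640x3 uint8, red, green, blue), "range_z" (480x640 float32, m along the optical axis (not along the pixel's ray), 0 where there is no reading), "K" (3x3 intrinsics, pixels), "k1" (the pictures are not rectified: a ray, as slopes to the right and down, at radius r is drawn at 1 + k1 r^2 times it, then the intrinsics apply), "world_from_camera" (4x4, takes a point from camera to world coordinates); the wrist camera has in their place "T_tool_cam" (4x4, takes a point from camera to tool coordinates, whose origin is the TCP and whose axes are the flange's). Camera axes: x right, y up, looking along -z (the intrinsics and any distortion apply to the point x, -y, -z); pixel columns grow to the right and rows downward; lengths in m; the calibration is good to about 2 mm. A picture is of the moment at which its call begins: read the wrist's pose just before it.
- hand_in(): hands the job in; it is judged then, once.
Trained networks look in a picture, given as the dict that the camera call returned (one of the last four; its "shot" number tells which), for a name from the list of things; names that differ only in an ending like _2 or _b are one class to them, and where a whole thing is asked for, a point or a joint stands for the part that bears it (a point fixed in the world has none). Each returns a list of dicts, best first, with "p" (0 to 1); they miss things now and then, are a little off and sometimes report something else, mostly with a low value. They report only what shows in the picture. A call takes as long as a camera call. They do not tell look-alikes from the thing itself.
- search_frame(label, picture): "at" ([column, row] as shares, 0 to 1, of the picture: columns of its width, rows of its height, amid what is visible of it).
- spot_point(label, picture): "at" ([column, row] as shares, 0 to 1, of the picture: columns of its width, rows of its height: a listed point, or the origin of a listed thing).
The state is a dict: "time_s": time; "qpos": joint angles; "joint_vel": joint speeds; "tau": joint torques, N m; "ee_pos": TCP position; "eef_rot": TCP orientation; "force": force on the tool from outside, world axes, zero at the start; "moment": the same for the moment, N m; "grip_width": finger opening in m; "grip_force": force on a finger pad.
Only numpy, scipy, OpenCV 4.12 (cv2) and the standard library are available. Lean on these libraries where they do the work, as an engineer would, in place of code of your own. Each camera call takes 0.05 s, during which the arm holds its last target. There are 200 camera calls.

## Working session

There is one attempt and no reset: what is moved stays moved. The work goes in short steps, Python scripts to look and compute and a tool call to move; the robot and the scene stay as the last step left them, time stands still between calls to the robot, and variables do not carry over. Pictures are saved under pics/ and viewed, at most 10 in all, crops included, and the job is handed in when it is done.

Besides the shell and the picture viewer there is one more tool, called after "Emit:" as a command line: name --argument value ..., lists and objects as JSON in quotes. jog_arm: Moves the arm, as the interface text tells. Its arguments: {"type":"object","properties":{"rows":{"type":"array","items":{"type":"array"}},"squeeze":{"type":"number"}},"required":["rows"]}

```bash
ls; mkdir -p pics
cat > h.py <<'E'
from station import *
import numpy as np, cv2
from scipy.spatial.transform import Rotation as R
def Twc(c,o=None):
    if "world_from_camera" in c: return np.array(c["world_from_camera"])
    T=np.eye(4);T[:3,:3]=R.from_euler('xyz',o["eef_rot"]).as_matrix();T[:3,3]=o["ee_pos"]
    return T@np.array(c["T_tool_cam"])
def ray(c,at,o=None,px=False):
    K=np.array(c["K"]);u=np.array(at,float)
    if not px:u=u*[640,480]
    d=np.array([(u[0]-K[0,2])/K[0,0],(u[1]-K[1,2])/K[1,1]]);s=d.copy()
    for _ in range(20): s=d/(1+c["k1"]*(s@s))
    T=Twc(c,o);return T[:3,3],T[:3,:3]@np.array([s[0],-s[1],-1.])
def atz(c,at,z,o=None,px=False):
    p,d=ray(c,at,o,px);return p+d*(z-p[2])/d[2]
def deep(c,at,o=None,px=False):
    p,d=ray(c,at,o,px);u=np.array(at,float)*(1 if px else np.array([640,480]))
    return p+d*float(c["range_z"][int(u[1]),int(u[0])])
def cloud(c,o=None):
    K=np.array(c["K"]);v,u=np.mgrid[:480,:640]
    d=np.stack([(u-K[0,2])/K[0,0],(v-K[1,2])/K[1,1]],-1);s=d.copy()
    for _ in range(20): s=d/(1+c["k1"]*(s**2).sum(-1,keepdims=True))
    z=c["range_z"];T=Twc(c,o)
    P=np.stack([s[...,0]*z,-s[...,1]*z,-z],-1)@T[:3,:3].T+T[:3,3];P[z<=0]=np.nan;return P
def save(c,n): cv2.imwrite("pics/"+n,cv2.cvtColor(c["image"],cv2.COLOR_RGB2BGR))
E
python3 - <<'E'
from h import *
np.set_printoptions(precision=4,suppress=True)
o=get_obs();print(o)
H=dict(vice=0,fixed_lip=.046,jaw_mid=.031,jaw_knob=.026,part_center=.049,lane=0,lane_entry=.005,done_part_center=.038,loupe=0,v_block=0,paste_tin=0)
for n in ["top","side"]:
    c=camera(n);save(c,n+"1.png");print(n,Twc(c)[:3,3])
    for l,z in H.items():
        for r in spot_point(l,c)[:3]: print(l,round(r["p"],2),np.array(r["at"])*[640,480],atz(c,r["at"],z))
E
```

```text
pics
{'time_s': 0.0, 'qpos': array([ 1.2154,  0.3004,  1.5216,  0.    ,  1.3207, -0.0666]), 'joint_vel': array([ 0.0002,  0.0002, -0.0018,  0.0012,  0.0012, -0.0006]), 'tau': array([ -0.0005, -53.1807, -35.2736,   0.0708,   0.0244,  -0.0001]), 'ee_pos': array([0.1565, 0.527 , 0.2049]), 'eef_rot': array([-3.1405, -0.0001,  2.8528]), 'force': array([-0.3666, -0.6881, -0.5337]), 'moment': array([-0.0239,  0.0061, -0.0487]), 'grip_force': 0.0, 'grip_width': 0.09405837384630884}
top [0.3762 0.0636 1.2587]
vice 0.66 [378.88 242.4 ] [ 0.5622 -0.0665  0.    ]
fixed_lip 0.7 [372.416 213.6  ] [ 0.6231 -0.0491  0.046 ]
jaw_mid 0.95 [375.296 230.496] [ 0.5858 -0.0559  0.031 ]
jaw_mid 0.4 [250.688 270.288] [0.4974 0.2349 0.031 ]
jaw_knob 0.74 [398.016 272.016] [ 0.4883 -0.1059  0.026 ]
jaw_knob 0.61 [252.672 214.8  ] [0.6293 0.2316 0.026 ]
part_center 0.68 [322.624 221.184] [0.6066 0.0666 0.049 ]
part_center 0.42 [369.984 220.608] [ 0.6061 -0.0427  0.049 ]
lane 0.65 [250.816 247.584] [0.5549 0.2392 0.    ]
lane_entry 0.62 [249.792 271.008] [0.4983 0.2406 0.005 ]
done_part_center 0.57 [252.928 212
[... 506 characters left out ...]
.0649  0.031 ]
jaw_mid 0.25 [371.712 405.024] [ 0.4459 -0.2543  0.031 ]
part_center 0.97 [373.504 286.176] [ 0.6019 -0.0515  0.049 ]
part_center 0.94 [340.8   258.096] [0.6027 0.0525 0.049 ]
part_center 0.45 [307.072 215.904] [0.6315 0.221  0.049 ]
lane 0.73 [272.832 242.496] [0.5545 0.2387 0.    ]
lane_entry 0.95 [248.32  249.312] [0.4961 0.2384 0.005 ]
done_part_center 0.95 [308.8   215.184] [0.6456 0.2371 0.038 ]
done_part_center 0.56 [307.904 251.184] [0.5712 0.1212 0.038 ]
loupe 0.97 [372.48  407.616] [ 0.4606 -0.2386  0.    ]
v_block 0.53 [206.528 226.512] [0.4622 0.3799 0.    ]
v_block 0.4 [402.304 269.808] [0.7207 0.0071 0.    ]
paste_tin 0.62 [402.688 269.616] [0.7217 0.0072 0.    ]
```

View pics/top1.png

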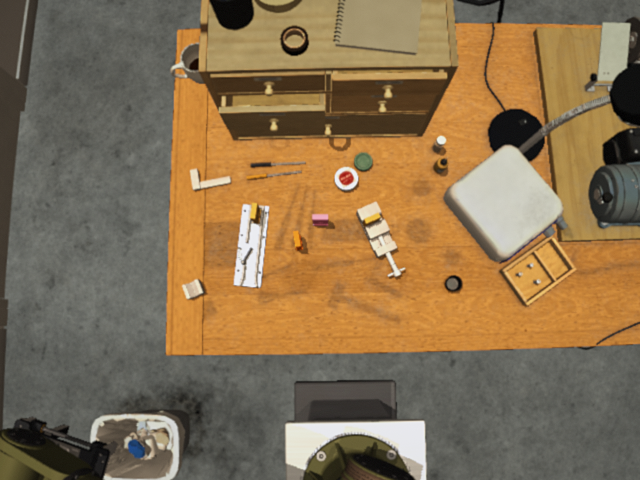

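View pics/side1.png

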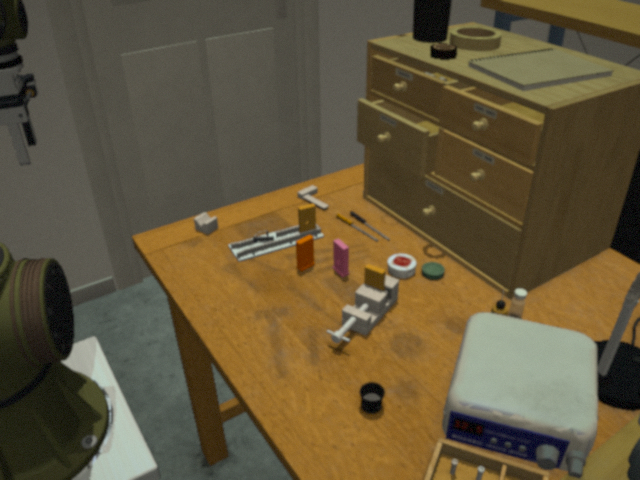

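The top view shows the vice at about px (378,235), with its knob at (398,272) pointing toward the robot. It holds the brass block at about (372,217). The lane is at (251,247) with the earlier block at (254,213), and the pink (320,220) and orange (298,240) look-alikes stand between vice and lane. The side view agrees. Next I'll move over the vice for a wrist look.

```bash
cat >> h.py <<'E'
def rel(target,o):
    "world displacement to target in tool axes"
    return R.from_euler('xyz',o["eef_rot"]).as_matrix().T@(np.array(target)-o["ee_pos"])
E
python3 - <<'E'
from h import *
np.set_printoptions(precision=4,suppress=True)
c=camera("wrist");print(np.array(c["T_tool_cam"]),c["K"],c["k1"])
o=get_obs();print(rel([.53,-.08,.25],o))
E
```

```text
[[ 0.0003  0.9625  0.2714  0.0805]
 [ 1.     -0.0002 -0.0005 -0.0001]
 [-0.0004  0.2714 -0.9625 -0.1793]
 [ 0.      0.      0.      1.    ]] [[394.5584   0.     321.2036]
 [  0.     394.5584 245.2794]
 [  0.       0.       1.    ]] 0.026573126277907488
[-0.5308 -0.4758 -0.0445]
```

Emit:
jog_arm --rows '[[[-0.0265, -0.0238, -0.002], 0, 0.094], [[-0.0265, -0.0238, -0.002], 0, 0.094], [[-0.0265, -0.0238, -0.002], 0, 0.094], [[-0.0265, -0.0238, -0.002], 0, 0.094], [[-0.0265, -0.0238, -0.002], 0, 0.094], [[-0.0265, -0.0238, -0.002], 0, 0.094], [[-0.0265, -0.0238, -0.002], 0, 0.094], [[-0.0265, -0.0238, -0.002], 0, 0.094], [[-0.0265, -0.0238, -0.002], 0, 0.094], [[-0.0265, -0.0238, -0.002], 0, 0.094]]'

```text
time_s: 2.08
ee_pos: [0.3434, 0.222, 0.2258]
eef_rot: [3.141, 0.001, 2.853]
force: [0.4, 0.1, 0.2]
grip_width: 0.0939
grip_force: 0.0
```

Emit:
jog_arm --rows '[[[-0.0265, -0.0238, -0.002], 0, 0.094], [[-0.0265, -0.0238, -0.002], 0, 0.094], [[-0.0265, -0.0238, -0.002], 0, 0.094], [[-0.0265, -0.0238, -0.002], 0, 0.094], [[-0.0265, -0.0238, -0.002], 0, 0.094], [[-0.0265, -0.0238, -0.002], 0, 0.094], [[-0.0265, -0.0238, -0.002], 0, 0.094], [[-0.0265, -0.0238, -0.002], 0, 0.094], [[-0.0265, -0.0238, -0.002], 0, 0.094], [[-0.0265, -0.0238, -0.002], 0, 0.094]]'

```text
time_s: 2.92
ee_pos: [0.5297, -0.0818, 0.2456]
eef_rot: [3.142, 0.0, 2.853]
force: [1.8, 0.3, 0.3]
grip_width: 0.0942
grip_force: 0.0
```

Emit:
jog_arm --rows '[[[0, 0, 0], -6.75, 0.094], [[0, 0, 0], -6.75, 0.094], [[0, 0, 0], -6.75, 0.094], [[0, 0, 0], -6.75, 0.094], [[0, 0, 0], -6.75, 0.094], [[0, 0, 0], -6.75, 0.094], [[0, 0, 0], 0, 0.094], [[0, 0, 0], 0, 0.094]]'

```text
time_s: 3.58
ee_pos: [0.5291, -0.08, 0.2455]
eef_rot: [-3.142, -0.0, -2.727]
force: [0.2, 0.4, -0.6]
grip_width: 0.0938
grip_force: 0.0
```

Run:
```python
from h import *
np.set_printoptions(precision=4,suppress=True)
o=get_obs();print(o["time_s"],o["ee_pos"],np.degrees(o["eef_rot"]),o["qpos"])
c=camera("wrist");save(c,"w1.png");np.savez("w1.npz",P=cloud(c,o),im=c["image"])
for l,z in dict(vice=0,fixed_lip=.046,jaw_mid=.031,jaw_knob=.026,part_center=.049).items():
    for r in spot_point(l,c)[:2]: print(l,round(r["p"],2),np.array(r["at"])*[640,480],atz(c,r["at"],z,o))
```

```text
3.5833 [ 0.5291 -0.08    0.2455] [-179.9993   -0.0008 -156.2609] [-0.2185  0.2382  1.5056 -0.      1.3978 -2.2036]
vice 0.66 [315.712 242.688] [ 0.5647 -0.0698  0.    ]
fixed_lip 0.74 [313.408 302.496] [ 0.6129 -0.0508  0.046 ]
jaw_mid 0.66 [313.088 269.184] [ 0.5844 -0.0638  0.031 ]
jaw_mid 0.62 [313.28  241.824] [ 0.5569 -0.0755  0.031 ]
jaw_knob 0.86 [315.392 164.88 ] [ 0.4847 -0.1046  0.026 ]
part_center 0.82 [320.   299.28] [ 0.6057 -0.0465  0.049 ]
part_center 0.6 [415.872 339.312] [0.6066 0.0647 0.049 ]
```

View pics/w1.png

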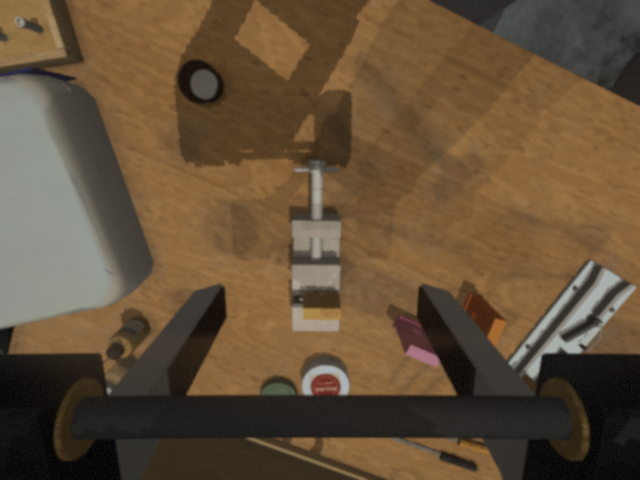

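The wrist view shows the vice upright at px x≈316: end block at rows 212–238, sliding jaw at 255–292, brass block at 300, fixed jaw to 332. The paste tin is at (326,382) and the pink block at (420,340). I'll refine the pose with the depth cloud.

Run:
```python
from h import *
np.set_printoptions(precision=4,suppress=True)
P=np.load("w1.npz")["P"]
# tool-aligned frame: tool yaw -156.26 => vice y ~ 23.7deg
a=np.radians(23.74);u=np.array([np.cos(a),np.sin(a)]);v=np.array([np.sin(a),-np.cos(a)]) # vice y, vice x
o=np.array([.564,-.071])
Q=np.stack([(P[...,:2]-o)@v,(P[...,:2]-o)@u,P[...,2]],-1)
for r in range(200,336,4): print(r,*(f"{Q[r,c,1]*1e3:.0f}/{Q[r,c,2]*1e3:.0f}" for c in (300,308,316,324,332)))
for r in (225,270,278,305,325): 
    m=(Q[r,:,2]>.03)&(abs(Q[r,:,0])<.045);print(r,np.flatnonzero(m)[[0,-1]],Q[r,m,0].min(),Q[r,m,0].max(),np.median(Q[r,m,2]))
```

```text
200 -47/0 -47/0 -52/33 -47/1 -47/1
204 -42/-1 -42/-1 -48/33 -43/1 -42/-2
208 -38/1 -38/2 -44/33 -38/0 -38/0
212 -34/0 -34/0 -40/32 -34/-0 -34/-0
216 -32/14 -32/13 -36/32 -32/13 -32/13
220 -32/35 -32/35 -32/34 -32/35 -32/33
224 -28/36 -28/36 -28/35 -28/36 -28/36
228 -24/36 -24/36 -24/36 -24/35 -24/34
232 -20/34 -20/36 -20/36 -20/37 -21/38
236 -16/36 -16/36 -16/36 -16/36 -16/35
240 -6/17 -6/16 -11/33 -6/16 -6/14
244 -2/16 -2/16 -6/32 -2/16 -2/16
248 3/16 3/15 -2/32 2/17 2/17
252 7/15 8/14 2/32 7/17 7/16
256 12/16 12/17 7/31 12/16 12/15
260 12/30 11/31 11/32 12/31 12/31
264 11/45 11/45 12/43 11/44 11/44
268 15/47 15/46 15/46 15/46 15/46
272 20/45 19/46 20/45 19/47 19/47
276 23/47 24/46 24/44 24/46 24/46
280 28/46 28/46 28/46 29/44 28/47
284 32/46 33/45 32/47 32/47 32/46
288 36/47 36/47 37/46 37/46 37/46
292 41/45 41/46 42/45 41/45 41/47
296 55/25 42/54 43/53 42/54 42/54
300 54/38 43/63 43/63 43/62 42/63
304 55/46 43/72 43/72 42/73 nan/nan
308 59/46 43/81 42/82 43/81 43/81
312 64/45 47/82 47/82 47/81 47/82
316 69/45 51/81 51/81 51/82 51/82
320 73/46 73/45 74/44 73/45 73/45
324 78/46 78/45 77/47 77/46 78/46
328 83/45 82/46 82/46 81/48 82/46
332 112/-2 112/-1 111/0 112/-2 111/1
225 [292 341] -0.026962123658118866 0.022570276601911327 0.03599274572162095
270 [292 340] -0.02590583870544088 0.02280396197919759 0.04615828656948984
278 [292 340] -0.02617158305650473 0.022934414021204032 0.04602800361657011
305 [200 340] -0.02501190678201519 0.04437696984226039 0.0753166179219858
325 [185 339] -0.025764731158658773 0.04493582737121857 0.04690755519021139
```

Emit:
jog_arm --rows '[[[-0.006, -0.0004, 0.0225], 0, 0.094], [[-0.006, -0.0004, 0.0225], 0, 0.094], [[-0.006, -0.0004, 0.0225], 0, 0.094], [[-0.006, -0.0004, 0.0225], 0, 0.094], [[-0.006, -0.0004, 0.0225], 0, 0.094], [[-0.006, -0.0004, 0.0225], 0, 0.094], [[-0.006, -0.0004, 0.0225], 0, 0.094], [[-0.006, -0.0004, 0.0225], 0, 0.094], [[-0.006, -0.0004, 0.0225], 0, 0.094], [[-0.006, -0.0004, 0.0225], 0, 0.094], [[0, 0, 0], 0, 0.094], [[0, 0, 0], 0, 0.094]]'

```text
time_s: 4.88
ee_pos: [0.5851, -0.0592, 0.02]
eef_rot: [3.141, -0.002, -2.724]
force: [-0.6, -0.3, 0.6]
grip_width: 0.0939
grip_force: 0.0
```

Emit:
jog_arm --rows '[[[0, 0, 0], 0, 0.04], [[0, 0, 0], 0, 0.04], [[0, 0, 0], 0, 0.04], [[0, 0, 0], 0, 0.04], [[0, 0, 0], 0, 0.04], [[0, 0, 0], 0, 0.04], [[0, 0, 0], 0, 0.04], [[0, 0, 0], 0, 0.04]]' --squeeze 20

```text
time_s: 5.55
ee_pos: [0.5864, -0.0611, 0.0207]
eef_rot: [-3.138, 0.001, -2.724]
force: [5.9, -13.5, -5.3]
grip_width: 0.0499
grip_force: 20.0
```

Emit:
jog_arm --rows '[[[0, -0.002, 0], 0, 0.04], [[0.002, 0, 0], 0, 0.04], [[0.002, 0, 0], 0, 0.04], [[0.002, 0, 0], 0, 0.04], [[0.002, 0, 0], 0, 0.04], [[0.002, 0, 0], 0, 0.04], [[0.002, 0, 0], 0, 0.04], [[0.002, 0, 0], 0, 0.04], [[0.002, 0, 0], 0, 0.04], [[0.002, 0, 0], 0, 0.04], [[0.002, 0, 0], 0, 0.04], [[0, 0, 0], 0, 0.04]]'

```text
time_s: 6.55
ee_pos: [0.5685, -0.0688, 0.0206]
eef_rot: [-3.142, 0.002, -2.724]
force: [3.6, 6.8, 1.0]
grip_width: 0.0494
grip_force: 20.0
```

Emit:
jog_arm --rows '[[[0.001, 0, 0], 0, 0.04], [[0, 0, 0], 0, 0.094], [[0, 0, 0], 0, 0.094], [[0, 0, 0], 0, 0.094], [[0, 0, 0], 0, 0.094], [[0, 0, 0], 0, 0.094], [[0, 0, -0.03], 0, 0.094], [[0, 0, -0.03], 0, 0.094], [[0, 0, -0.03], 0, 0.094], [[0, 0, -0.03], 0, 0.094], [[0, 0, -0.03], 0, 0.094], [[0, 0, -0.03], 0, 0.094]]'

```text
time_s: 7.55
ee_pos: [0.5669, -0.0697, 0.202]
eef_rot: [-3.142, -0.0, -2.724]
force: [0.3, -0.7, -0.5]
grip_width: 0.0938
grip_force: 0.0
```

Emit:
jog_arm --rows '[[[0, 0, 0], 0, 0.094], [[0, 0, 0], 0, 0.094]]'

```text
time_s: 7.72
ee_pos: [0.5677, -0.0698, 0.2018]
eef_rot: [-3.14, 0.002, -2.724]
force: [0.1, -0.5, -0.5]
grip_width: 0.0945
grip_force: 0.0
```

```bash
cat > prof.py <<'E'
from h import *
np.set_printoptions(precision=4,suppress=True)
o=get_obs();print(o["time_s"],o["ee_pos"],np.degrees(o["eef_rot"]))
c=camera("wrist");P=cloud(c,o)
a=np.radians(23.74);u=np.array([np.cos(a),np.sin(a)]);v=np.array([np.sin(a),-np.cos(a)])
b=np.array([.564,-.071])-.003*u-.0016*v   # vice origin
Q=np.stack([(P[...,:2]-b)@v,(P[...,:2]-b)@u,P[...,2]],-1)
Q[(abs(Q[...,0])>.045)|(abs(Q[...,1]-.02)>.09)]=np.nan
def box(m,n):
    q=Q[m];print(n,len(q),"x",np.percentile(q[:,0],[2,98]),"y",np.percentile(q[:,1],[2,98]))
    r=cv2.minAreaRect((q[:,:2]*1e3).astype(np.float32));print("  rect",np.round(r[0],1),np.round(r[1],1),round(r[2],1))
z=Q[...,2]
box((abs(z-.046)<.004)&(Q[...,1]<.045),"jaw top")
box((abs(z-.046)<.004)&(Q[...,1]>.045)&(Q[...,1]<.09),"fixed top")
box((abs(z-.082)<.004),"block top")
box((abs(z-.036)<.004)&(Q[...,1]<-.01)&(abs(Q[...,0])<.03),"endblock top")
E
python3 prof.py
```

```text
7.7167 [ 0.5677 -0.0698  0.2018] [-179.9028    0.1288 -156.0502]
jaw top 1938 x [-0.0236  0.0234] y [-0.0049  0.0249]
  rect [-0.2 10.3] [30.9 48.9] 89.4
fixed top 1115 x [-0.0229  0.0249] y [0.0455 0.088 ]
  rect [ 0.9 66.9] [49.3 43.6] 0.8
block top 678 x [-0.0232  0.0118] y [0.0453 0.0572]
  rect [-5.9 51.5] [13.1 35.6] 88.8
endblock top 1327 x [-0.024   0.0234] y [-0.0638 -0.0117]
  rect [ -0.2 -39.8] [49.7 59.4] 0.1
```

Emit:
jog_arm --rows '[[[0, 0, 0], 7, 0.094], [[0, 0, 0], 7, 0.094], [[0, 0, 0], 7, 0.094], [[0, 0, 0], 7, 0.094], [[0, 0, 0], 7, 0.094], [[0, 0, 0], 7, 0.094], [[0, 0, 0], 7, 0.094], [[0, 0, 0], 7, 0.094], [[0, 0, 0], 7, 0.094], [[0, 0, 0], 7, 0.094], [[0, 0, 0], 7, 0.094], [[0, 0, 0], 7, 0.094]]'

```text
time_s: 8.77
ee_pos: [0.5666, -0.0696, 0.1986]
eef_rot: [-3.139, -0.002, 2.087]
force: [0.5, -1.0, -0.2]
grip_width: 0.094
grip_force: 0.0
```

Emit:
jog_arm --rows '[[[0, 0, 0], 6, 0.094], [[0.001, 0.0075, 0.01], 0, 0.08], [[0.001, 0.0075, 0.01], 0, 0.07], [[0.001, 0.0075, 0.01], 0, 0.06], [[0.001, 0.0075, 0.01], 0, 0.06], [[0.001, 0.0075, 0.01], 0, 0.06], [[0.001, 0.0075, 0.01], 0, 0.06], [[0, 0, 0.01], 0, 0.06], [[0, 0, 0], 0, 0.06], [[0, 0, 0], 0, 0.06]]'

```text
time_s: 9.6
ee_pos: [0.6056, -0.046, 0.1298]
eef_rot: [-3.141, -0.001, 1.989]
force: [0.0, 0.1, 0.3]
grip_width: 0.0597
grip_force: 0.0
```

```bash
sed -i 's/-.003\*u/+.003*u/' prof.py
cat >> prof.py <<'E'
save(c,"w2.png")
q=P[(abs(z-.082)<.004)];m=np.median(q,0);r=cv2.minAreaRect((q[:,:2]*1e3).astype(np.float32));print("block world",r)
print("to block, tool axes",rel([r[0][0]/1e3,r[0][1]/1e3,.05],o))
E
python3 prof.py
```

```text
9.6 [ 0.6056 -0.046   0.1298] [-179.9395   -0.0341  113.9688]
jaw top 2859 x [-0.0239  0.0233] y [-0.01    0.0194]
  rect [ 0.5 16.2] [55.1 49.7] 88.2
fixed top 2949 x [-0.0235  0.0247] y [0.0532 0.0823]
  rect [ 1.1 64. ] [38.1 50.3] 89.6
block top 1140 x [-0.0231  0.0124] y [0.0401 0.0515]
  rect [-5.2 45.7] [12.  36.8] 89.3
endblock top 1924 x [-0.0243  0.0237] y [-0.0621 -0.0168]
  rect [ -0.1 -42.3] [55.3 50.1] 89.2
block world ((605.8361206054688, -45.12904357910156), (11.989727020263672, 36.77800369262695), 23.05111312866211)
to block, tool axes [0.0006 0.0007 0.0798]
```

View pics/w2.png

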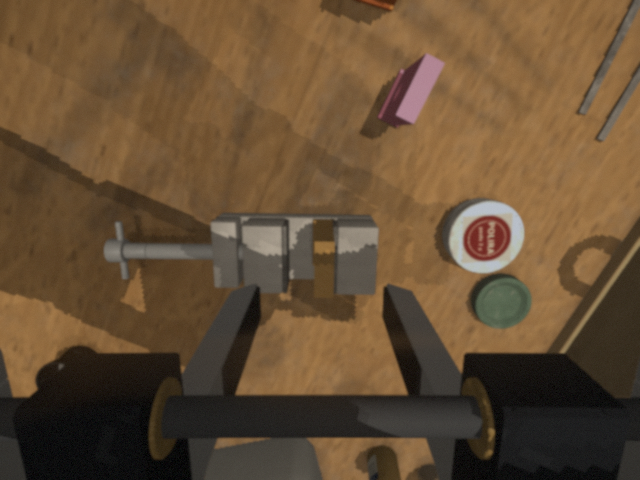

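The view shows the jaw drawn back from the block, which is at px (325,250), with the fingers astride it. The measured offset is under 1 mm, so I'll descend and grip.

Emit:
jog_arm --rows '[[[0, 0, 0.013], 0.5, 0.06], [[0, 0, 0.013], 0, 0.06], [[0, 0, 0.013], 0, 0.06], [[0, 0, 0.013], 0, 0.06], [[0, 0, 0.013], 0, 0.06], [[0, 0, 0.013], 0, 0.06], [[0, 0, 0], 0, 0.06], [[0, 0, 0], 0, 0.03], [[0, 0, 0], 0, 0.02], [[0, 0, 0], 0, 0.005], [[0, 0, 0], 0, 0.005], [[0, 0, 0], 0, 0.005]]' --squeeze 15

```text
time_s: 10.65
ee_pos: [0.6061, -0.0459, 0.053]
eef_rot: [3.141, 0.0, 1.98]
force: [0.2, 0.3, 0.1]
grip_width: 0.0302
grip_force: 0.0
```

Emit:
jog_arm --rows '[[[0, 0, 0], 0, 0.005], [[0, 0, 0], 0, 0.005], [[0, 0, 0], 0, 0.005]]' --squeeze 30

```text
time_s: 10.9
ee_pos: [0.6059, -0.0459, 0.0525]
eef_rot: [3.141, 0.0, 1.98]
force: [0.7, 0.1, -1.5]
grip_width: 0.0118
grip_force: 30.0
```

Gripped with almost no side force. Next I draw it 8 mm along the vice's -y and lift.

Emit:
jog_arm --rows '[[[0, -0.002, 0], 0, 0.005], [[0, -0.002, 0], 0, 0.005], [[0, -0.002, 0], 0, 0.005], [[0, -0.002, 0], 0, 0.005], [[0, 0, 0], 0, 0.005], [[0, 0, -0.004], 0, 0.005], [[0, 0, -0.004], 0, 0.005], [[0, 0, -0.004], 0, 0.005], [[0, 0, 0], 0, 0.005]]'

```text
time_s: 11.65
ee_pos: [0.599, -0.0491, 0.0655]
eef_rot: [3.141, 0.001, 1.98]
force: [-0.6, -0.0, -0.7]
grip_width: 0.0119
grip_force: 30.0
```

Emit:
jog_arm --rows '[[[0, 0, -0.008], 0, 0.005], [[0, 0, -0.01], 0, 0.005], [[0, 0, -0.012], 0, 0.005], [[0, 0, -0.012], 0, 0.005], [[0, 0, -0.012], 0, 0.005], [[0, 0, -0.012], 0, 0.005], [[0, 0, -0.012], 0, 0.005], [[0, 0, -0.012], 0, 0.005], [[0, 0, -0.01], 0, 0.005], [[0, 0, 0], 0, 0.005]]'

```text
time_s: 12.48
ee_pos: [0.5993, -0.0492, 0.1671]
eef_rot: [3.139, 0.002, 1.98]
force: [-0.2, 0.6, -1.1]
grip_width: 0.0117
grip_force: 30.0
```

Emit:
jog_arm --rows '[[[0.016, 0.001, 0], 0, 0.005], [[0.028, 0.002, 0], 0, 0.005], [[0.028, 0.002, 0], 0, 0.005], [[0.028, 0.002, 0], 0, 0.005], [[0.028, 0.002, 0], 0, 0.005], [[0.028, 0.002, 0], 0, 0.005], [[0.028, 0.002, 0], 0, 0.005], [[0.028, 0.002, 0], 0, 0.005], [[0.028, 0.002, 0], 0, 0.005], [[0.028, 0.002, 0], 0, 0.005], [[0.028, 0.002, 0], 0, 0.005], [[0.01, 0.001, 0], 0, 0.005]]'

```text
time_s: 13.48
ee_pos: [0.4949, 0.2434, 0.1638]
eef_rot: [-3.14, -0.001, 1.983]
force: [0.8, -0.8, -1.7]
grip_width: 0.0117
grip_force: 30.0
```

Emit:
jog_arm --rows '[[[0, 0, 0], -5, 0.005], [[0, 0, 0], -7, 0.005], [[0, 0, 0], -7, 0.005], [[0, 0, 0], -7, 0.005], [[0, 0, 0], -7, 0.005], [[0, 0, 0], -7, 0.005], [[0, 0, 0], -7, 0.005], [[0, 0, 0], -7, 0.005], [[0, 0, 0], -5, 0.005], [[0, 0, 0], -3, 0.005], [[0, 0, 0], 0, 0.005], [[0, 0, 0], 0, 0.005]]'

```text
time_s: 14.48
ee_pos: [0.4967, 0.2402, 0.164]
eef_rot: [-3.141, -0.001, 3.06]
force: [-1.2, -0.9, -0.7]
grip_width: 0.0116
grip_force: 30.0
```

Run:
```python
from h import *
np.set_printoptions(precision=4,suppress=True)
o=get_obs();print(o["time_s"],o["ee_pos"],np.degrees(o["eef_rot"]),o["qpos"],o["grip_width"])
c=camera("wrist");save(c,"w3.png");P=cloud(c,o);np.savez("w3.npz",P=P,im=c["image"],e=o["ee_pos"],r=o["eef_rot"])
for l,z in dict(lane=0,lane_entry=.005,done_part_center=.038).items():
    for r in spot_point(l,c)[:2]: print(l,round(r["p"],2),np.array(r["at"])*[640,480],atz(c,r["at"],z,o))
m=(abs(P[...,2]-.017)<.004)&(abs(P[...,0]-.555)<.13)&(abs(P[...,1]-.24)<.06)
q=P[m];r=cv2.minAreaRect((q[:,:2]*1e3).astype(np.float32));print(len(q),r)
```

```text
14.4833 [0.4967 0.2402 0.164 ] [-179.9793   -0.0367  175.3403] [ 0.3842  0.3409  1.5663 -0.      1.2351 -1.1053] 0.011580429046155956
lane 0.69 [320.192 283.92 ] [ 0.55    0.2353 -0.    ]
lane_entry 0.81 [320.32  225.984] [0.4938 0.24   0.005 ]
done_part_center 0.78 [196.032 322.08 ] [0.561 0.129 0.038]
done_part_center 0.73 [318.016 383.28 ] [0.629 0.227 0.038]
1282 ((558.9173583984375, 242.08084106445312), (49.84207534790039, 194.3459014892578), 86.93061828613281)
```

View pics/w3.png

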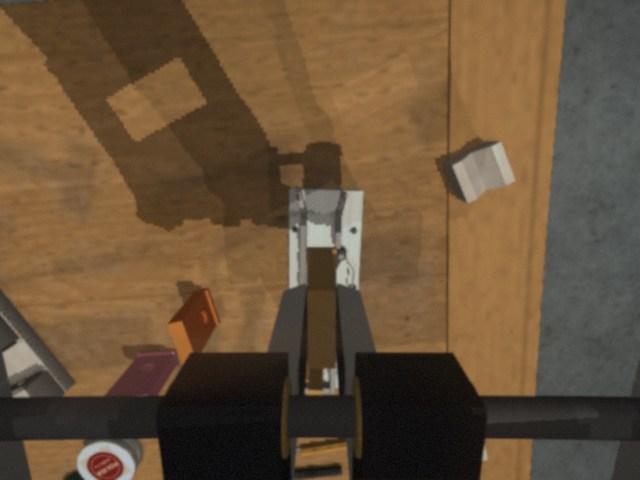

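The wrist view shows the lane's near half: plate edges at columns ≈289 and 363, mouth end at row ≈190, pawl pivot at (341,253). The block is upright in the grip at (321,300). I'll fit the plate edges for the exact line.

```bash
cat > lane.py <<'E'
from h import *
np.set_printoptions(precision=4,suppress=True)
import sys
d=np.load(sys.argv[1]);P=d["P"];im=d["im"];o=dict(ee_pos=d["e"],eef_rot=d["r"])
c=camera("wrist") # only for K, k1, T
hsv=cv2.cvtColor(im,cv2.COLOR_RGB2HSV).astype(int)
m=((hsv[...,1]<70)).astype(np.uint8)
L=[];Rr=[]
for r in range(200,282,3):
    i=np.flatnonzero(m[r,270:390])+270
    L.append(atz(c,[i[0]-.5,r],.005,o,True)[:2]);Rr.append(atz(c,[i[-1]+.5,r],.005,o,True)[:2])
    if r%15==5: print(r,i[0],i[-1],L[-1],Rr[-1])
for n,E in(("L",L),("R",Rr)):
    E=np.array(E);k=np.polyfit(E[:,0],E[:,1],1);e=E[:,1]-np.polyval(k,E[:,0]);g=abs(e-np.median(e))<.002
    k=np.polyfit(E[g,0],E[g,1],1);print(n,np.degrees(np.arctan(k[0])),"y at .497:",np.polyval(k,.497),"rms",e[g].std(),g.sum())
T=[r for r in range(175,205) if m[r,300:355].mean()>.5];print("mouth row",T[:3],atz(c,[325,T[0]-.5],.005,o,True))
print(np.round([[P[r,k,2]*1e3 for k in range(284,372,4)] for r in (205,235)]))
E
python3 lane.py w3.npz
```

```text
200 289 362 [0.4687 0.2146] [0.4739 0.2782]
215 289 362 [0.4818 0.2132] [0.4871 0.2775]
230 289 361 [0.4952 0.2118] [0.5004 0.2759]
245 289 361 [0.5089 0.2104] [0.5141 0.2752]
260 288 360 [0.5227 0.208 ] [0.5281 0.2735]
275 289 359 [0.5371 0.2075] [0.5423 0.2718]
L -6.382087188788397 y at .497: 0.21142531571060824 rms 0.00036773718162691927 28
R -5.364250365462433 y at .497: 0.2762986555669015 rms 0.0002522573319893613 28
mouth row [189, 190, 191] [0.4614 0.2467 0.005 ]
[[ 1. -0.  5.  4. 17. 17.  5.  5.  4.  4.  5.  6.  4.  5. 16. 16.  5.  5.
   4.  5. -1.  1.]
 [ 0.  1.  5.  7.  6. 16.  4.  6.  3.  5.  4.  4.  3. 17. 17.  5.  4.  6.
   5. nan -0.  0.]]
```

Run:
```python
from h import *
np.set_printoptions(precision=1,suppress=True)
d=np.load("w3.npz");P=d["P"];T=R.from_euler('xyz',d["r"]).as_matrix();t=(P-d["e"])@T*1e3
for r in range(240,400,12):
    q=t[r,280:360];m=(q[:,2]<60)&(q[:,2]>-60)&(abs(q[:,1])<12)&(abs(q[:,0])<30)
    if m.any():
        k=np.flatnonzero(m)+280;print(r,k[0],k[-1],q[m].mean(0),q[m][:,1].min(),q[m][:,1].max())
print("color edges")
h=cv2.cvtColor(d["im"],cv2.COLOR_RGB2HSV)
for r in (252,260,280,290,310,330): print(r,d["im"][r,300:344:3].tolist())
```

```text
252 307 336 [18.6  0.4 26.7] -7.594225820888261 8.58878056673224
264 307 336 [17.2  0.5 10.2] -7.649837286274258 8.661473799835534
276 307 336 [16.9  0.4 -6.5] -7.764256875797345 8.697267925415735
288 296 346 [ 15.4   0.2 -17.6] -11.515883140496383 11.990040890580774
300 293 348 [ 12.9  -0.  -24.8] -11.979138270527752 11.983007759006767
312 292 349 [ 10.   -0.  -30.3] -11.6364719287844 11.590439834621712
324 290 351 [  7.4   0.2 -35.9] -11.682564498708013 11.67863717483864
336 287 353 [  5.1  -0.1 -41.4] -11.940581870140978 11.64348801672906
348 289 355 [  1.    0.3 -43.2] -10.673418897699749 11.708182032905453
360 305 338 [-11.2   0.4 -32.1] -5.531622748419855 6.297903541527073
372 305 338 [ -4.1   0.4 -51.5] -5.514134458484351 6.321388806329004
384 305 338 [ -5.3   0.4 -57. ] -5.521447521559622 6.23062055424918
color edges
252 [[118, 113, 102], [134, 129, 118], [95, 86, 75], [74, 56, 34], [63, 47, 28], [67, 52, 36], [65, 50, 33], [66, 52, 33], [64, 51, 34], [66, 53, 32], [65, 51, 32], [129, 98, 57], [123, 93, 58], [62, 60, 57], [72, 69, 66]]
260 [[122, 117, 108], [138, 131, 120], [
[... 361 characters left out ...]
32], [137, 137, 124], [187, 190, 177], [186, 189, 175]]
290 [[67, 65, 60], [65, 63, 59], [53, 45, 33], [69, 51, 27], [71, 56, 33], [70, 51, 29], [71, 55, 30], [72, 56, 35], [67, 50, 26], [65, 49, 26], [69, 53, 31], [67, 50, 30], [51, 44, 31], [65, 60, 55], [65, 59, 55]]
310 [[66, 63, 58], [53, 51, 46], [43, 35, 26], [77, 58, 35], [80, 60, 35], [79, 61, 36], [80, 62, 36], [81, 62, 37], [80, 62, 34], [80, 61, 35], [79, 59, 34], [83, 63, 38], [52, 41, 27], [52, 50, 43], [66, 62, 57]]
330 [[65, 60, 54], [41, 32, 27], [46, 39, 27], [78, 57, 35], [79, 61, 36], [79, 62, 39], [78, 58, 36], [81, 62, 39], [79, 60, 38], [80, 61, 37], [77, 57, 33], [79, 61, 38], [46, 37, 26], [39, 31, 28], [66, 61, 54]]
```

Emit:
jog_arm --rows '[[[0.0057, -0.0009, 0], 0.8, 0.005], [[0, 0, 0.012], 0, 0.005], [[0, 0, 0.015], 0, 0.005], [[0, 0, 0.015], 0, 0.005], [[0, 0, 0.015], 0, 0.005], [[0, 0, 0.015], 0, 0.005], [[0, 0, 0.012], 0, 0.005], [[0, 0, 0.01], 0, 0.005], [[0, 0, 0.006], 0, 0.005], [[0, 0, 0], 0, 0.005], [[0, 0, 0], 0, 0.005]]'

```text
time_s: 15.65
ee_pos: [0.4913, 0.24, 0.0647]
eef_rot: [3.142, 0.0, 3.048]
force: [0.0, -0.3, -0.9]
grip_width: 0.0121
grip_force: 30.0
```

Run:
```python
from h import *
np.set_printoptions(precision=4,suppress=True)
o=get_obs();print(o["time_s"],o["ee_pos"],np.degrees(o["eef_rot"]),o["force"])
c=camera("wrist");im=c["image"];P=cloud(c,o)
cv2.imwrite("pics/w4.png",cv2.resize(cv2.cvtColor(im[150:400,200:440],cv2.COLOR_RGB2BGR),None,fx=2.2,fy=2.2))
c=camera("side");im=c["image"];cv2.imwrite("pics/s2.png",cv2.resize(cv2.cvtColor(im[180:320,180:400],cv2.COLOR_RGB2BGR),None,fx=3.5,fy=3.5))
for l,z in dict(part_center=.07,lane_entry=.005).items():
    for r in spot_point(l,c)[:3]: print(l,round(r["p"],2),np.array(r["at"])*[640,480],atz(c,r["at"],z,o))
```

```text
15.65 [0.4913 0.24   0.0647] [179.9964   0.0095 174.6472] [ 0.0093 -0.2626 -0.9232]
part_center 0.9 [242.688 225.12 ] [0.4874 0.2341 0.07  ]
part_center 0.86 [342.912 259.296] [0.5869 0.0229 0.07  ]
lane_entry 0.77 [248.  247.2] [0.4991 0.2458 0.005 ]
```

View pics/w4.png

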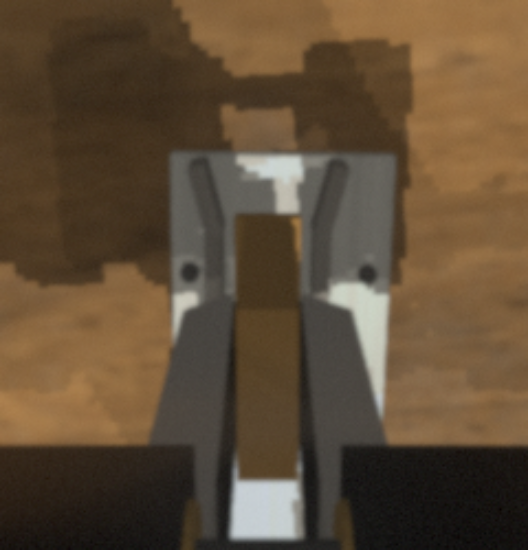

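The block's foot, at crop columns 235–302, sits midway between the lane walls at 222 and 312. Lowering the rest of the way.

Emit:
jog_arm --rows '[[[0, 0, 0.008], 0, 0.005], [[0, 0, 0.006], 0, 0.005], [[0, 0, 0.004], 0, 0.005], [[0, 0, 0.002], 0, 0.005], [[0, 0, 0.001], 0, 0.005], [[0, 0, 0.001], 0, 0.005], [[0, 0, 0], 0, 0.005], [[0, 0, 0], 0, 0.005]]'

```text
time_s: 16.52
ee_pos: [0.4913, 0.24, 0.0426]
eef_rot: [3.141, 0.0, 3.048]
force: [-0.1, -0.3, -1.6]
grip_width: 0.0116
grip_force: 30.0
```

Emit:
jog_arm --rows '[[[0, 0, 0.0005], 0, 0.005], [[0, 0, 0.0005], 0, 0.005], [[0, 0, 0], 0, 0.005], [[0, 0, 0], 0, 0.005]]'

```text
time_s: 16.85
ee_pos: [0.4912, 0.24, 0.0415]
eef_rot: [3.142, 0.0, 3.048]
force: [-0.2, -0.3, -2.5]
grip_width: 0.012
grip_force: 30.0
```

Emit:
jog_arm --rows '[[[0, 0, 0.0005], 0, 0.005], [[0, 0, 0.0005], 0, 0.005], [[0, 0, 0], 0, 0.005], [[0, 0, 0], 0, 0.005]]'

```text
time_s: 17.18
ee_pos: [0.4914, 0.24, 0.0415]
eef_rot: [3.141, 0.001, 3.048]
force: [-5.1, -2.5, 11.0]
grip_width: 0.0122
grip_force: 30.0
```

Emit:
jog_arm --rows '[[[0, 0, -0.0007], 0, 0.005], [[0, 0, 0], 0, 0.005], [[-0.004, 0, 0], 0, 0.005], [[-0.004, 0, 0], 0, 0.005], [[-0.004, 0, 0], 0, 0.005], [[-0.004, 0, 0], 0, 0.005], [[-0.004, 0, 0], 0, 0.005], [[-0.004, 0, 0], 0, 0.005], [[-0.004, 0, 0], 0, 0.005], [[-0.004, 0, 0], 0, 0.005], [[-0.004, 0, 0], 0, 0.005], [[-0.004, 0, 0], 0, 0.005]]' --squeeze 40

```text
time_s: 18.18
ee_pos: [0.5307, 0.2363, 0.0415]
eef_rot: [-3.141, -0.001, 3.048]
force: [-5.9, -0.1, 8.5]
grip_width: 0.0118
grip_force: 40.0
```

Emit:
jog_arm --rows '[[[-0.004, 0, -0.0003], 0, 0.005], [[-0.004, 0, 0], 0, 0.005], [[-0.004, 0, 0], 0, 0.005], [[-0.004, 0, 0], 0, 0.005], [[-0.004, 0, 0], 0, 0.005], [[-0.004, 0, 0], 0, 0.005], [[-0.004, 0, 0], 0, 0.005], [[-0.004, 0, 0], 0, 0.005], [[-0.004, 0, 0], 0, 0.005], [[-0.004, 0, 0], 0, 0.005], [[-0.004, 0, 0], 0, 0.005], [[-0.004, 0, 0], 0, 0.005]]'

```text
time_s: 19.18
ee_pos: [0.5793, 0.2318, 0.0415]
eef_rot: [3.141, 0.0, 3.048]
force: [-3.8, 0.3, 3.5]
grip_width: 0.0118
grip_force: 40.0
```

Emit:
jog_arm --rows '[[[-0.004, 0, 0], 0, 0.005], [[0, 0, 0], 0, 0.005], [[0, 0, 0], 0, 0.005]]'

```text
time_s: 19.43
ee_pos: [0.5836, 0.2313, 0.0416]
eef_rot: [3.141, 0.002, 3.048]
force: [1.9, -0.5, 2.7]
grip_width: 0.0117
grip_force: 40.0
```

```bash
cat > chk.py <<'E'
from h import *
import sys
np.set_printoptions(precision=4,suppress=True)
o=get_obs();print(o["time_s"],o["ee_pos"],np.degrees(o["eef_rot"]),o["force"])
c=camera("wrist");P=cloud(c,o)
a=np.radians(-5.5);d=np.array([np.cos(a),np.sin(a)]);n=np.array([-np.sin(a),np.cos(a)]);b=np.array([.5507,.2342])
Q=np.stack([(P[...,:2]-b)@d,(P[...,:2]-b)@n,P[...,2]],-1)*1e3
t=(np.array(o["ee_pos"][:2])-b);print("tcp in lane",t@d,t@n)
print("tops z 60-76:");m=(abs(Q[...,2]-69)<8)&(abs(Q[...,1])<25)&(abs(Q[...,0])<110)
if m.sum()>30:
    q=Q[m];print(m.sum(),np.percentile(q,[2,50,98],axis=0));h,e=np.histogram(q[:,0],np.arange(-100,111,10));print(dict(zip(e[:-1],h)))
print("pawl z 19-23");m=(abs(Q[...,2]-21)<2.5)&(abs(Q[...,1])<30)&(abs(Q[...,0]+15)<35)
print(m.sum());q=Q[m]
for x0 in range(-40,12,6):
    s=q[(q[:,0]>=x0)&(q[:,0]<x0+6)]
    if len(s)>3: print(x0,np.percentile(s[:,1],[5,50,95]))
cv2.imwrite("pics/"+sys.argv[1],cv2.resize(cv2.cvtColor(c["image"][int(sys.argv[2]):int(sys.argv[3]),200:440],cv2.COLOR_RGB2BGR),None,fx=2.2,fy=2.2))
E
python3 chk.py w5.png 100 360
```

```text
19.4333 [0.5836 0.2313 0.0416] [179.9733   0.0982 174.6407] [ 1.898  -0.4835  2.7073]
tcp in lane 0.03300185405882112 0.0003006169607954706
tops z 60-76:
4342 [[ 13.6941 -15.0794  61.9525]
 [ 28.886   -0.2992  70.8466]
 [ 95.6749  16.2547  75.937 ]]
{np.int64(-100): np.int64(0), np.int64(-90): np.int64(0), np.int64(-80): np.int64(0), np.int64(-70): np.int64(0), np.int64(-60): np.int64(0), np.int64(-50): np.int64(0), np.int64(-40): np.int64(0), np.int64(-30): np.int64(0), np.int64(-20): np.int64(0), np.int64(-10): np.int64(0), np.int64(0): np.int64(0), np.int64(10): np.int64(671), np.int64(20): np.int64(1576), np.int64(30): np.int64(607), np.int64(40): np.int64(566), np.int64(50): np.int64(5), np.int64(60): np.int64(346), np.int64(70): np.int64(0), np.int64(80): np.int64(217), np.int64(90): np.int64(354), np.int64(100): np.int64(0)}
pawl z 19-23
290
-40 [15.7799 17.805  19.9792]
-34 [15.65   19.2071 24.793 ]
-28 [-5.6644 26.6979 28.6998]
-22 [27.5539 29.3956 29.9326]
-16 [ 6.5392 29.2164 29.797 ]
-10 [27.8923 28.5423 29.4224]
-4 [27.6129 28.148  28.5953]
8 [-4.4854 -0.0821  5.1954]
```

View pics/w5.png

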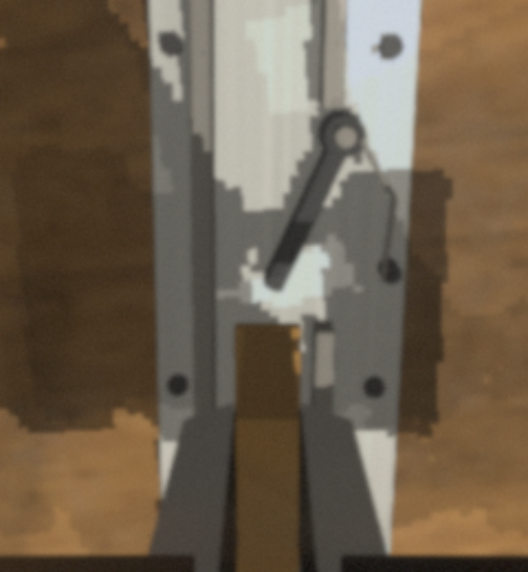

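The pawl has sprung shut: its tip at crop (275,278) lies behind the block's rear face at row 325. I'll release and withdraw.

Emit:
jog_arm --rows '[[[0, 0, 0], 0, 0.014], [[0, 0, 0], 0, 0.018], [[0, 0, 0], 0, 0.025], [[0, 0, 0], 0, 0.035], [[0, 0, 0], 0, 0.045], [[0, 0, 0], 0, 0.045], [[0, 0, 0], 0, 0.045]]'

```text
time_s: 20.07
ee_pos: [0.5828, 0.2314, 0.0414]
eef_rot: [-3.142, -0.0, 3.048]
force: [0.1, -0.2, 0.2]
grip_width: 0.0442
grip_force: 0.0
```

Emit:
jog_arm --rows '[[[0, 0, -0.01], 0, 0.045], [[0, 0, -0.02], 0, 0.045], [[0, 0, -0.03], 0, 0.045], [[0, 0, -0.03], 0, 0.045], [[0, 0, -0.03], 0, 0.045], [[0.02, 0, -0.02], 0, 0.06], [[0.03, 0, 0], 0, 0.06], [[0.03, 0, 0], 0, 0.06], [[0.02, 0, 0], 0, 0.06], [[0, 0, 0], 0, 0.06], [[0, 0, 0], 0, 0.06]]'

```text
time_s: 20.98
ee_pos: [0.483, 0.2409, 0.1827]
eef_rot: [3.141, 0.001, 3.049]
force: [1.2, 0.2, 0.0]
grip_width: 0.0599
grip_force: 0.0
```

```bash
python3 chk.py w6.png 200 460
```

```text
20.9833 [0.483  0.2409 0.1827] [179.9587   0.083  174.6994] [1.2426 0.1623 0.0303]
tcp in lane -0.06799316907017747 0.00021592270649694201
tops z 60-76:
817 [[13.2543 -6.7316 62.0734]
 [33.6147  0.0822 70.6592]
 [64.2676  6.6998 72.2538]]
{np.int64(-100): np.int64(0), np.int64(-90): np.int64(0), np.int64(-80): np.int64(0), np.int64(-70): np.int64(0), np.int64(-60): np.int64(0), np.int64(-50): np.int64(0), np.int64(-40): np.int64(0), np.int64(-30): np.int64(0), np.int64(-20): np.int64(0), np.int64(-10): np.int64(0), np.int64(0): np.int64(0), np.int64(10): np.int64(189), np.int64(20): np.int64(160), np.int64(30): np.int64(162), np.int64(40): np.int64(154), np.int64(50): np.int64(0), np.int64(60): np.int64(152), np.int64(70): np.int64(0), np.int64(80): np.int64(0), np.int64(90): np.int64(0), np.int64(100): np.int64(0)}
pawl z 19-23
101
-40 [16.1779 18.4384 20.1436]
-34 [16.1892 19.8748 24.5548]
-28 [ 0.2196 27.4376 28.831 ]
-22 [-15.4091   8.5563  29.4256]
-16 [29.5182 29.5617 29.6151]
-10 [-4.3597 28.7668 29.6987]
8 [-4.8037  2.7156  6.4943]
```

View pics/w6.png

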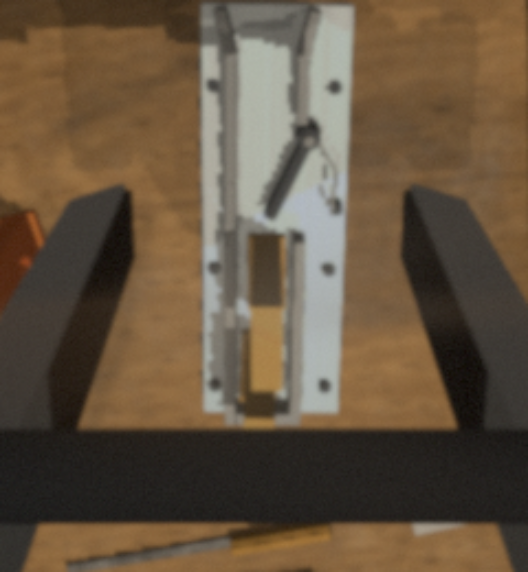

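The block stands upright at lane x ≈ 33 mm, with the pawl closed behind it and the earlier block in place. Nothing touches the gripper, so I'm handing in.

```bash
python3 -c "
from station import *
print(hand_in())"
```

```text
the job is handed in; nothing more can be done
None
```

Job handed in at about 21 s: the vice is open, and the brass block stands upright at lane x ≈ 33 mm between the closed pawl and the undisturbed earlier block; `hand_in()` returned no verdict.

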